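# Tare the dial scale for the empty tray

### The job

The empty blue tray stands on the dial scale at the goods-in bench, so tare it out: with a fingertip in the notches of the scale's black bezel, turn the bezel gently, either way, until its red zero mark lines up with the tip of the needle, to within a third of one small division. Do not touch the tray or the platform under it, do not lift or shift anything on the bench, and finish with your hand clear.

Things in the scene. Friction and masses are not known exactly. Their poses are not given: they have to be found in the camera images.
- scale: Dial scale, grey steel base 215 x 465 mm, 35 mm high, screwed down. Origin on the bench below the dial's axis; z up; the scale's +x is the empty needle's direction, its platform lies towards -y. The round dial faces straight up: a fixed drum 180 mm across up to 54 mm high, over it the turning bezel up to 84 mm. Position and yaw (within 0.22 rad) differ from run to run.
- platform: The scale's square weighing platform, a steel plate 220 x 220 x 4 mm whose top is 60 mm above the bench when empty; it sinks 2 mm per kg. Its centre is 245 mm from the dial's axis along the scale's -y. Origin at its centre, 14 mm below its top. Not to be touched.
- bezel: Black ring round the dial, 200 mm across, 64 to 84 mm above the bench, with flush lens and a white card of 40 divisions (9 degrees each). Turns endlessly both ways about the vertical. Four lobes with round ends (radius 13 mm), centred 0, 90, 180, 270 degrees from the zero mark; four finger notches between. Too broad to pinch. Origin on the axis at 64 mm, z up, x to the zero mark. Starts at any angle not near the needle.
- notch (a point): Middle of one of the bezel's four finger notches, 95 mm from the axis, 84 mm above the bench; it turns with the bezel, 45 degrees counter-clockwise (from above) of the zero mark; the others follow every 90 degrees. A notch is 41 mm wide between the lobes' round ends (met 87 mm from the axis), open outside and above; floor 79 mm from the axis. Keep the fingertip 58 mm or more above the bench (drum top 54 mm).
- dial_centre (a point): Centre of the dial on its axis, at the height of the bezel's top (84 mm above the bench). The bezel turns about it with steady friction (about 0.28 N m, some 3 N at the notches), follows a pushing finger, stays where it is left and does not coast.
- zero_mark (a point): Point on the bezel's red zero line, 64 mm from the dial's axis, given at the height of the bezel's top (84 mm). The line is 4 mm wide on the white card's edge and is carried out over the bezel's top, 6 mm wide. It turns with the bezel.
- needle_tip (a point): Point on the fine end of the black needle, 64 mm from the dial's axis, given at 84 mm height (the needle lies under the lens; it ends 69 mm out, with a short broad tail on the other side). It turns clockwise from above by 90 degrees per kg on the platform; with the tray it rests 45 to 117 degrees clockwise of the scale's +x. When the bezel is right, zero_mark and this point coincide.
- tray: Empty blue steel tray, 170 x 165 mm, 80 mm high, walls 4 mm, its rim about 140 mm above the bench, standing on the weighing platform. 0.5 to 1.3 kg. Origin at the centre of its underside, z up. Not to be touched.
- spray_blue: white trigger-spray bottle with blue head, 83 mm across, 220 mm tall, the nozzle reaching 59 mm to its own -x, standing upright; origin at the centre of its underside, z up. Bystander.
- spray_red: white trigger-spray bottle with red head, 83 mm across, 220 mm tall, the nozzle reaching 59 mm to its own -x, standing upright; origin at the centre of its underside, z up. Bystander.
- tape_roll: roll of brown packing tape lying flat, 110 mm across, 78 mm hole, 48 mm high; origin at the centre of its underside. Bystander.
- knife: orange safety knife lying on the bench beside the dial, 152 mm long, 26 mm wide, 18 mm high; origin under its middle, x along its length. Bystander.
- marker: grey and black marker pen lying on the bench, 131 mm long, 18 mm thick; origin under its middle, x along its length. Bystander.
- small_carton: small taped carton, 130 x 100 x 70 mm high; origin at the centre of its underside. Bystander.
- flask: pale bottle of concentrate with purple label and white cap, 76 mm across, 190 mm tall; origin at the centre of its underside. Bystander.

How it is judged (in metres and radians):
On the way:
1. a finger pushes the bezel (contact force between the fingers and bezel above 0.5 N), for 0.05 s.
At the end, for the whole second after the job is handed in: The zero mark lies within 3.5 mm (about 3 degrees, a third of a division) of the needle's tip, bezel at rest, the tray at rest and upright on the platform within 10 mm of its start (horizontal distance between zero_mark and needle_tip below 0.0035 m and angular speed of bezel below 0.03 rad/s and linear speed of tray below 0.01 m/s and angle between tray's own z axis and vertical below 0.05 rad and height (world z) of tray between 0.05 and 0.064 m and distance of tray from where it was at the start of the episode below 0.01 m); the robot touches nothing.
It fails at once if the robot touches the tray or the weighing platform (contact force between any of the arm, the fingers and tray above 0.5 N or contact force between any of the arm, the fingers and platform above 0.5 N).
It fails at once if the tray is lifted or shifted by more than 10 mm (height (world z) of tray above 0.066 m or distance of tray from where it was at the start of the episode above 0.01 m).
It fails at once if the bezel is forced with more than 35 N (contact force between the fingers and bezel above 35 N).
It fails at once if something else on the bench is lifted, shifted by more than 15 mm or tipped (distance of any of spray_blue, spray_red, tape_roll, knife, marker, small_carton, flask from where it was at the start of the episode above 0.015 m or angle between any of spray_blue, spray_red, tape_roll, knife, marker, small_carton, flask's own z axis and vertical above 0.3 rad).
It also fails if it takes over 72 s, if anything falls off the work surface, if the arm or the gripper's body presses on something with over 40 N, if the wrist force passes 120 N, or if a joint passes its speed limit or range.

### The arm

A 6-joint arm with a two-finger parallel gripper is mounted at the origin on the work surface. World frame = base frame: x ahead of the robot, y to its left, z up, the work surface at z = 0. Lengths are in mm, angles in rad, forces in N, time in s.
With the tool pointing down it reaches from about 400 to 925 mm from the base axis. Payload 12.5 kg.
Tool frame: the origin (TCP) lies midway between the tips of the shut fingers; the grasp point (between the pads) lies 19 mm behind it; z points along the fingers, y is the direction in which the jaws open and shut (so a half turn about z gives the same grasp; the last joint's range is limited). The gripper opens to 95 mm and grips with 3 to 60 N. Pads are 20 mm wide; open, the fingers measure 119 mm over their backs; the gripper's body (75 mm by 180 mm) begins 59 mm behind the grasp point.
Start: joints at [1.232, 0.491, 1.559, -0, 1.092, -0.106], TCP at [144.171, 608.162, 214.661] pointing down, gripper open.
Joint ranges: [-3.1, 3.1], [-0.84, 2.19], [0.05, 2.79], [-1.13, 4.28], [0.06, 2.93], [-2.69, 2.69]. Speed limits (rad/s): [2.22, 2.22, 2.79, 3.14, 3.14, 3.14].

### API

Orientations are given as [roll, pitch, yaw] about the fixed x, y, z axes, in that order (R = Rz(yaw) Ry(pitch) Rx(roll)).
In Python, from cell import env gives the robot as it stands.
- The arm moves only by the tool drive_tool, never from a script. Its argument "increments" is a list of rows, each a list of 2 entries, a list of its own where there are three numbers: the shift along the tool's x, y, z as a fraction of full scale, then the turn, a rotation vector about the tool's x, y, z as a fraction of full scale. In form: [[[x, y, z], [ax, ay, az]], ...]. A call has 1 to 5 rows; each row shifts and turns the commanded pose from where the row before left it, along the tool's axes as they then stand; what a row does not reach is not made up. Full scale, the value 1, is 30 mm for a shift and 0.08 rad for a turn. A row lasts 1/12 s, in which the tool goes at most 41.7 mm and 7.16 degrees, less where a joint would pass 70% of its speed; a pose out of reach is approached as far as the arm can. A call with a number of a shift or a turn outside -1 to 1 is refused whole. A call with a gripper value outside its range is refused whole. "jaw" is the opening, from -1 (shut) to 1 (fully open), so that 0 is half open, set as the call begins (left out, the last holds). The fingers move at their own pace and stop on an object; the grip force is fixed at half the most. Time passes only in rows, so rows that do not move let the fingers close. It gives the time, the measured TCP pose, the force and the opening at its end, in the units of the state.
- env.state(): the state, without advancing time (a new reading comes with each control period).
- env.read_camera(name): name is "side" or "top" or "wrist"; returns a dict with "pixels" (480x640x3 uint8, blue, green, red), "vertical_fov" (degrees; the focal length in pixels is half the picture's height over the tangent of half this angle, whatever the lens; pixels are square), "cx", "cy" (the principal point, pixels), "world_to_cam" (4x4, takes a point from world to camera coordinates). Camera axes: x right, y down, z forward; pixel columns grow to the right and rows downward; lengths in mm; the calibration is good to about 2 mm. A picture is of the moment at which its call begins. There is no depth.
- env.job_done(): hands the job in, once; it reports no verdict.
Trained networks look in a picture, given as the dict that the camera call returned (one of the last four; its "shot" number tells which), for a name from the list of things; names that differ only in an ending like _2 or _b are one class to them, and where a whole thing is asked for, a point or a joint stands for the part that bears it (a point fixed in the world has none). Each returns a list of dicts, best first, with "score" (0 to 1); they miss things now and then, are a little off and sometimes report something else, mostly with a low value. They report only what shows in the picture. A call takes as long as a camera call.
- env.boxes_of(target, picture): "point" ([x, y, z] in mm, in world coordinates, good to about 4 mm: the middle of the surface that is visible of it).
- env.tip_of(target, picture): "point" ([x, y, z] in mm, in world coordinates, good to about 4 mm: a listed point, or the origin of a listed thing).
The state is a dict: "t": time; "joints": joint angles; "qvel": joint speeds; "tau": joint torques, N m; "eef_pos": TCP position; "tcp_rot": TCP orientation; "ft_force": force on the tool from outside, world axes, zero at the start; "moment": the same for the moment, N m; "opening": opening from 0.0 (shut) to 1.0 (fully open).
Only numpy, scipy, OpenCV 4.12 (cv2) and the standard library are available. Lean on these libraries where they do the work, as an engineer would, in place of code of your own. Each camera call takes 0.05 s, during which the arm holds its last target.

## Working session

There is one attempt and no reset: what is moved stays moved. The work goes in short steps, Python scripts to look and compute and a tool call to move; the robot and the scene stay as the last step left them, time stands still between calls to the robot, and variables do not carry over. Pictures are saved under pics/ and viewed, and the job is handed in when it is done.

Besides the shell and the picture viewer there is one more tool, called in YAML: its name, and indented under it one key for each argument. drive_tool: Moves the arm, as the interface text tells. Its arguments: {"type":"object","properties":{"increments":{"type":"array","items":{"type":"array"}},"jaw":{"type":"number"}},"required":["increments"]}

```bash
mkdir -p pics; cat > h.py <<'E'
from cell import env
import numpy as np, cv2
def shot(n,f):
    p=env.read_camera(n); cv2.imwrite('pics/'+f,np.asarray(p['pixels'])); return p
def proj(p,X):
    M=np.array(p['world_to_cam']);X=np.atleast_2d(X);c=X@M[:3,:3].T+M[:3,3]
    f=240/np.tan(np.radians(p['vertical_fov'])/2)
    return np.c_[f*c[:,0]/c[:,2]+p['cx'],f*c[:,1]/c[:,2]+p['cy']]
def ray(p,u,v,z):
    M=np.array(p['world_to_cam']);f=240/np.tan(np.radians(p['vertical_fov'])/2)
    d=M[:3,:3].T@np.array([(u-p['cx'])/f,(v-p['cy'])/f,1]);o=-M[:3,:3].T@M[:3,3]
    return o+d*(z-o[2])/d[2]
E
python3 - <<'E'
from h import *
s=env.state();print({k:np.round(v,3).tolist() for k,v in s.items()})
for n in ('top','side','wrist'):
    p=shot(n,n+'0.png')
    for t in ('dial_centre','zero_mark','needle_tip','notch','scale','tray','knife','marker','tape_roll','spray_blue','spray_red','small_carton','flask'):
        r=env.tip_of(t,p)
        print(n,t,[(np.round(q['point'],1).tolist(),round(q['score'],2)) for q in r[:2]])
print(env.state()['t'])
E
```

```text
{'t': 0.0, 'joints': [1.232, 0.492, 1.559, -0.0, 1.092, -0.106], 'qvel': [-0.0, -0.001, -0.0, 0.0, 0.0, 0.0], 'tau': [0.002, -61.266, -25.818, 0.069, 0.048, -0.0], 'eef_pos': [144.074, 607.93, 214.082], 'tcp_rot': [-3.141, -0.0, 2.909], 'ft_force': [-0.243, -1.003, -1.106], 'moment': [0.006, 0.017, 0.018], 'opening': 0.998}
top dial_centre [([587.7, 113.4, 84.3], 0.92)]
top zero_mark [([589.8, 179.2, 85.0], 0.71)]
top needle_tip [([589.4, 178.8, 86.2], 0.63)]
top notch [([520.0, 177.1, 83.6], 0.88)]
top scale [([589.8, 109.7, -1.6], 0.68)]
top tray [([604.0, -127.0, 56.4], 0.57)]
top knife [([554.1, 294.8, -2.0], 0.8)]
top marker [([451.5, -102.8, -1.1], 0.73)]
top tape_roll [([468.8, 491.8, -1.3], 0.7)]
top spray_blue [([670.6, 338.7, -8.0], 0.59)]
top spray_red [([631.6, -448.6, 1.0], 0.88)]
top small_carton [([383.5, -504.7, -1.0], 0.86)]
top flask [([586.4, 111.2, 83.3], 0.66), ([541.0, -517.1, -1.3], 0.56)]
side dial_centre [([593.6, 113.4, 81.3], 0.71)]
side zero_mark [([592.9, 175.3, 86.5], 0.93), ([454.9, -100.3, 3.6], 0.34)]
side needle_tip []
side notch [([522.3, 174.3, 85.3], 0.87)]
side scale [([589.0, 110.1, 0.4], 0.78)]
side tray [([607.8, -126.7, 55.9], 0.83)]
side knife [([553.5, 295.1, -2.7], 0.58)]
side marker [([454.5, -99.8, 1.1], 0.5)]
side tape_roll [([590.2, 107.9, -0.5], 0.7), ([466.6, 495.9, 4.8], 0.65)]
side spray_blue [([670.5, 340.7, 3.9], 0.76)]
side spray_red [([627.8, -450.6, -0.7], 0.73)]
side small_carton [([380.3, -507.0, 2.6], 0.66), ([523.7, 177.3, 86.5], 0.15)]
side flask [([535.2, -520.3, 1.6], 0.62), ([591.3, 114.7, 82.7], 0.53)]
wrist dial_centre []
wrist zero_mark []
wrist needle_tip []
wrist notch []
wrist scale []
wrist tray []
wrist knife []
wrist marker []
wrist tape_roll []
wrist spray_blue []
wrist spray_red []
wrist small_carton []
wrist flask []
2.1
```

```bash
python3 - <<'E'
from h import *
p=shot('top','top1.png')
im=np.asarray(p['pixels'])
c=proj(p,[589,112,84])[0];print(c, [np.round(proj(p,[589+a,112+b,84])[0]) for a,b in ((100,0),(0,100))])
x,y=int(c[0]),int(c[1])
cv2.imwrite('pics/crop1.png',cv2.resize(im[max(0,y-70):y+70,max(0,x-70):x+70],None,fx=4,fy=4,interpolation=cv2.INTER_CUBIC))
print(max(0,x-70),max(0,y-70))
E
```

```text
[259.32439958 227.85773675] [array([260., 190.]), array([220., 228.])]
189 157
```

View pics/top1.png

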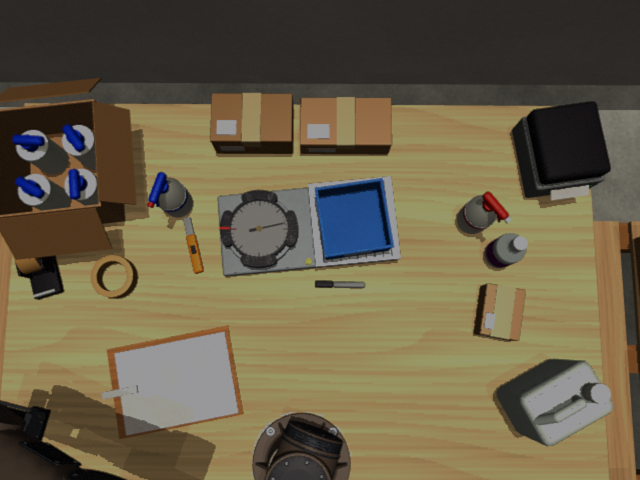

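View pics/crop1.png

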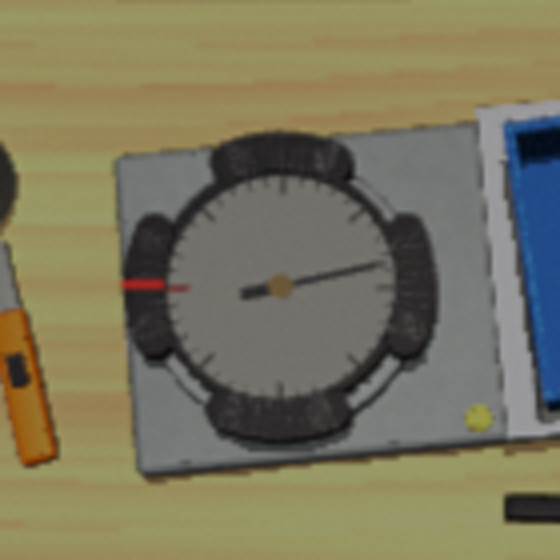

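View pics/side0.png

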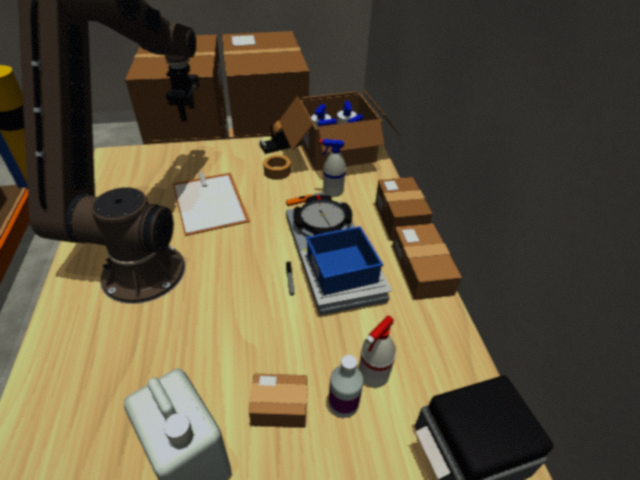

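The red zero mark points left in the top view (crop about 145,285; centre 281,287), towards world +y. The needle tip is at about (385,263), towards -y. Next I'll measure the angles precisely.

```bash
cat >> h.py <<'E'
def rect(p,c,z=84,half=110,s=3):
    # top-down rectified patch on plane z: column -> -y, row -> -x ; s px/mm
    n=int(2*half*s); src=[];dst=[]
    for a,b in ((-1,-1),(-1,1),(1,1),(1,-1)):
        src.append(proj(p,[c[0]+a*half,c[1]+b*half,z])[0]); dst.append([n/2-b*half*s,n/2-a*half*s])
    H=cv2.getPerspectiveTransform(np.float32(src),np.float32(dst))
    return cv2.warpPerspective(np.asarray(p['pixels']),H,(n,n),flags=cv2.INTER_CUBIC)
def red(im,c,half,s):
    b,g,r=[im[...,i].astype(int) for i in range(3)]
    m=(r>1.8*g)&(r>1.8*b)&(r>80); v,u=np.nonzero(m)
    x=c[0]+(half*s-v)/s; y=c[1]+(half*s-u)/s
    k=(np.hypot(x-c[0],y-c[1])>50)&(np.hypot(x-c[0],y-c[1])<104)
    return x[k],y[k]
E
python3 - <<'E'
from h import *
p=shot('top','t2.png');c=np.array([589,112])
im=rect(p,c);cv2.imwrite('pics/rect2.png',im)
x,y=red(im,c,110,3);print(len(x),x.mean(),y.mean(),x.min(),x.max(),y.min(),y.max())
E
```

```text
1823 589.2364234777839 200.69848235509232 585.6666666666666 593.0 176.66666666666669 215.0
```

View pics/rect2.png

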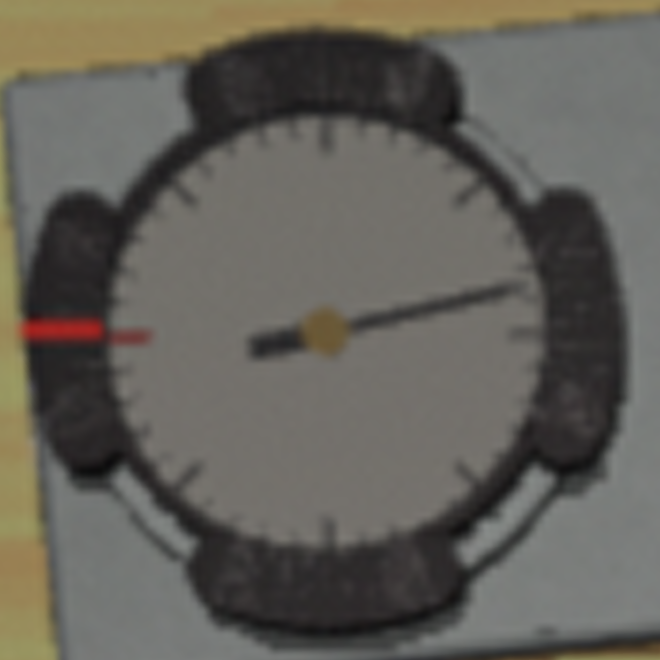

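drive_tool:
  increments:
    - [[-0.4,-0.28,0],[0,0,0]]
    - [[-0.78,-0.55,0],[0,0,0]]
    - [[-0.78,-0.55,0],[0,0,0]]
    - [[-0.78,-0.55,0],[0,0,0]]
    - [[-0.78,-0.55,0],[0,0,0]]
  jaw: -1

```text
t: 2.62
eef_pos: [230.7, 509.7, 214.7]
tcp_rot: [-3.142, 0.0, 2.909]
ft_force: [0.7, 0.1, 0.4]
opening: 0.706
```

drive_tool:
  increments:
    - [[-0.78,-0.55,0],[0,0,0]]
    - [[-0.78,-0.55,0],[0,0,0]]
    - [[-0.78,-0.55,0],[0,0,0]]
    - [[-0.78,-0.55,0],[0,0,0]]
    - [[-0.78,-0.55,0],[0,0,0]]

```text
t: 3.03
eef_pos: [325.5, 402.3, 214.8]
tcp_rot: [3.141, 0.0, 2.909]
ft_force: [0.7, -0.1, 0.0]
opening: 0.351
```

drive_tool:
  increments:
    - [[-0.78,-0.55,0],[0,0,0]]
    - [[-0.78,-0.55,0],[0,0,0]]
    - [[-0.78,-0.55,0],[0,0,0]]
    - [[-0.78,-0.55,0],[0,0,0]]
    - [[-0.78,-0.55,0],[0,0,0]]

```text
t: 3.45
eef_pos: [420.1, 295.0, 214.8]
tcp_rot: [3.141, 0.0, 2.909]
ft_force: [0.4, 0.6, 0.2]
opening: 0.027
```

drive_tool:
  increments:
    - [[-0.78,-0.55,0],[0,0,0]]
    - [[-0.78,-0.55,0],[0,0,0]]
    - [[-0.78,-0.55,0],[0,0,0]]
    - [[-0.78,-0.55,0],[0,0,0]]
    - [[-0.78,-0.55,0],[0,0,0]]

```text
t: 3.87
eef_pos: [514.8, 187.7, 214.7]
tcp_rot: [3.142, 0.0, 2.909]
ft_force: [0.7, 0.7, -0.4]
opening: 0.008
```

drive_tool:
  increments:
    - [[0,0,0],[0,0,1]]
    - [[0,0,0],[0,0,1]]
    - [[0,0,0],[0,0,1]]
    - [[0,0,0],[0,0,1]]
    - [[0,0,0],[0,0,1]]

```text
t: 4.28
eef_pos: [514.0, 188.8, 214.7]
tcp_rot: [3.142, 0.0, 2.504]
ft_force: [0.1, 0.0, -0.3]
opening: 0.004
```

drive_tool:
  increments:
    - [[0,0,0],[0,0,1]]
    - [[0,0,0],[0,0,0.8]]
    - [[0,0,0],[0,0,0]]
    - [[0,0,0],[0,0,0]]

```text
t: 4.62
eef_pos: [514.0, 189.1, 214.7]
tcp_rot: [3.142, 0.0, 2.367]
ft_force: [0.4, -0.1, 0.5]
opening: 0.007
```

drive_tool:
  increments:
    - [[-0.4,0,0.6],[0,0,0]]
    - [[0,0,0.6],[0,0,0]]
    - [[0,0,0.6],[0,0,0]]
    - [[0,0,0.6],[0,0,0]]
    - [[0,0,0.6],[0,0,0]]

```text
t: 5.03
eef_pos: [522.7, 180.9, 123.9]
tcp_rot: [3.141, 0.0, 2.367]
ft_force: [0.4, 0.1, -0.4]
opening: 0.003
```

```bash
python3 - <<'E'
from h import *
p=shot('wrist','w3.png')
for t in ('dial_centre','zero_mark','needle_tip','notch'):
    r=env.tip_of(t,p)
    print(t,[(np.round(q['point'],1).tolist(),round(q['score'],2)) for q in r[:2]])
p=shot('top','t3.png');c=(589,112)
cv2.imwrite('pics/rect3.png',rect(p,c))
print(env.state()['eef_pos'],env.state()['t'])
E
```

```text
dial_centre []
zero_mark []
needle_tip []
notch []
[523.24259467 181.25617837 125.7802197 ] 5.3333
```

View pics/w3.png

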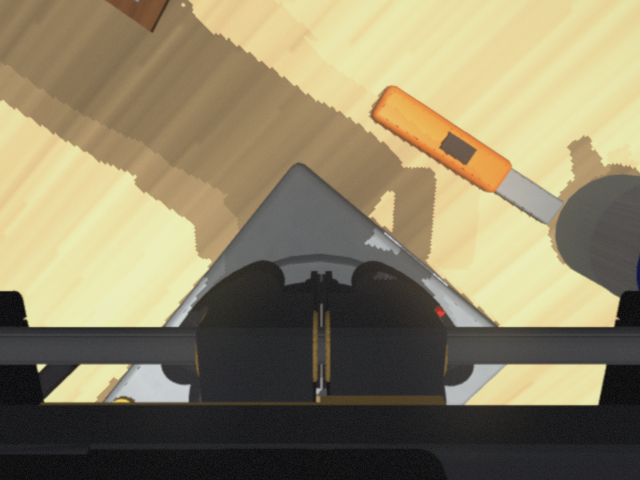

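View pics/rect3.png

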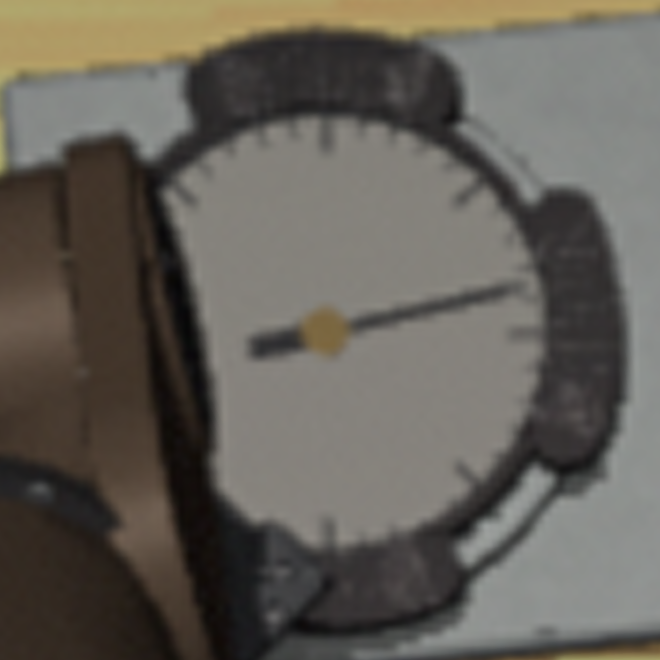

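```bash
python3 - <<'E'
from h import *
p=env.read_camera('wrist')
s=env.state();e=np.array(s['eef_pos']);print(e,p['vertical_fov'])
y=s['tcp_rot'][2];tx=np.array([np.cos(y),np.sin(y),0]);ty=np.array([np.sin(y),-np.cos(y),0]);z=np.array([0,0,1])
print('tip box',proj(p,[e+10*tx+12*ty,e+10*tx-12*ty,e-10*tx+12*ty,e-10*tx-12*ty]).round())
print('60up',proj(p,[e+10*tx+12*ty+60*z,e+10*tx-12*ty+60*z]).round())
c=np.array([588.7,113.7])
for a in (135.5-12.5,135.5,135.5+12.5): print(a,proj(p,[*(c+87*np.array([np.cos(np.radians(a)),np.sin(np.radians(a))])),80]).round())
for r in (79,95,100):
  a=135.5; print(r,proj(p,[*(c+r*np.array([np.cos(np.radians(a)),np.sin(np.radians(a))])),84]).round())
M=np.array(p['world_to_cam']);print('cam',-M[:3,:3].T@M[:3,3])
im=np.asarray(p['pixels'])[230:420,170:470];cv2.imwrite('pics/wc4.png',np.clip(cv2.resize(im,None,fx=2.6,fy=2.6).astype(float)*2.5,0,255))
E
```

```text
[523.25141528 181.26576904 125.82560266] 62.3304080297181
tip box [[348. 277.]
 [294. 277.]
 [347. 317.]
 [295. 317.]]
60up [[361. 345.]
 [282. 345.]]
123.0 [[350. 281.]]
135.5 [[317. 277.]]
148.0 [[284. 281.]]
79 [[317. 293.]]
95 [[317. 266.]]
100 [[317. 258.]]
cam [471.70598029 231.43558505 294.88817802][ WARN:0@1.060] global loadsave.cpp:1063 imwrite_ Unsupported depth image for selected encoder is fallbacked to CV_8U.
```

View pics/wc4.png

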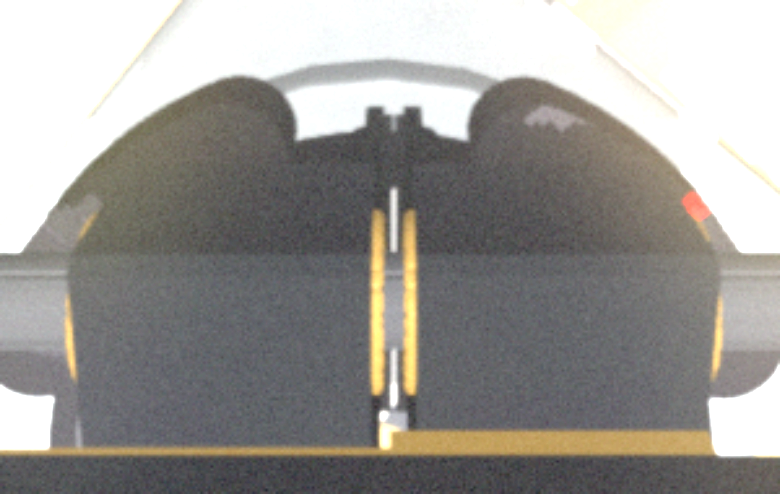

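The wrist view shows the fingertip (about 322,271) centred between the two lobe ends (about 284 and 350). I'll lower it into the notch.

drive_tool:
  increments:
    - [[0.03,0,0.4],[0,0,0]]
    - [[0,0,0.4],[0,0,0]]
    - [[0,0,0.4],[0,0,0]]
    - [[0,0,0.4],[0,0,0]]
    - [[0,0,0.3],[0,0,0]]

```text
t: 5.8
eef_pos: [522.3, 181.9, 67.7]
tcp_rot: [3.141, 0.001, 2.365]
ft_force: [0.1, 0.2, -0.9]
opening: 0.004
```

drive_tool:
  increments:
    - [[0,0,0.07],[0,0,0]]
    - [[0,0.1,0],[0,0,0.4]]
    - [[0,0.1,0],[0,0,0.4]]
    - [[0,0.1,0],[0,0,0.4]]
    - [[0,0.1,0],[0,0,0.4]]

```text
t: 6.22
eef_pos: [531.4, 190.2, 66.4]
tcp_rot: [3.141, 0.0, 2.235]
ft_force: [-0.9, -1.4, 0.1]
opening: 0.004
```

drive_tool:
  increments:
    - [[-0.005,0.13,0],[0,0,0.5]]
    - [[-0.005,0.13,0],[0,0,0.5]]
    - [[-0.005,0.13,0],[0,0,0.5]]
    - [[-0.005,0.13,0],[0,0,0.5]]
    - [[-0.005,0.13,0],[0,0,0.5]]

```text
t: 6.63
eef_pos: [547.3, 200.0, 66.2]
tcp_rot: [-3.141, -0.0, 2.035]
ft_force: [-3.0, -1.8, 0.3]
opening: 0.006
```

drive_tool:
  increments:
    - [[-0.005,0.19,0],[0,0,0.75]]
    - [[-0.005,0.19,0],[0,0,0.75]]
    - [[-0.005,0.19,0],[0,0,0.75]]
    - [[-0.005,0.19,0],[0,0,0.75]]
    - [[-0.005,0.19,0],[0,0,0.75]]

```text
t: 7.05
eef_pos: [574.3, 208.9, 66.2]
tcp_rot: [-3.141, 0.0, 1.734]
ft_force: [-3.0, -1.8, 0.8]
opening: 0.002
```

drive_tool:
  increments:
    - [[-0.01,0.19,0],[0,0,0.75]]
    - [[-0.01,0.19,0],[0,0,0.75]]
    - [[-0.01,0.19,0],[0,0,0.75]]
    - [[-0.01,0.19,0],[0,0,0.75]]
    - [[-0.01,0.19,0],[0,0,0.75]]

```text
t: 7.47
eef_pos: [602.7, 209.0, 66.2]
tcp_rot: [-3.141, -0.0, 1.434]
ft_force: [-3.6, 1.1, 0.9]
opening: 0.005
```

drive_tool:
  increments:
    - [[-0.01,0.19,0],[0,0,0.75]]
    - [[-0.01,0.19,0],[0,0,0.75]]
    - [[-0.01,0.19,0],[0,0,0.75]]
    - [[-0.01,0.19,0],[0,0,0.75]]
    - [[-0.01,0.19,0],[0,0,0.75]]

```text
t: 7.88
eef_pos: [630.1, 200.9, 66.3]
tcp_rot: [-3.141, -0.001, 1.134]
ft_force: [-1.9, 3.4, -0.5]
opening: 0.005
```

drive_tool:
  increments:
    - [[-0.01,0.19,0],[0,0,0.75]]
    - [[-0.01,0.19,0],[0,0,0.75]]
    - [[-0.01,0.19,0],[0,0,0.75]]
    - [[-0.01,0.19,0],[0,0,0.75]]
    - [[-0.01,0.19,0],[0,0,0.75]]

```text
t: 8.3
eef_pos: [653.8, 184.7, 66.5]
tcp_rot: [-3.142, -0.001, 0.834]
ft_force: [-0.5, 4.0, 0.2]
opening: 0.003
```

drive_tool:
  increments:
    - [[-0.01,0.19,0],[0,0,0.75]]
    - [[-0.01,0.19,0],[0,0,0.75]]
    - [[-0.01,0.19,0],[0,0,0.75]]
    - [[-0.01,0.19,0],[0,0,0.75]]
    - [[-0.01,0.19,0],[0,0,0.75]]

```text
t: 8.72
eef_pos: [671.5, 162.3, 66.6]
tcp_rot: [-3.141, -0.002, 0.534]
ft_force: [0.6, 3.8, -0.7]
opening: 0.008
```

drive_tool:
  increments:
    - [[0,-0.15,0],[0,0,0]]
    - [[0.3,-0.1,-0.3],[0,0,0]]
    - [[0.3,0,-1],[0,0,0]]
    - [[0,0,-1],[0,0,0]]
    - [[0,0,-1],[0,0,0]]

```text
t: 9.13
eef_pos: [682.3, 177.9, 166.0]
tcp_rot: [-3.142, 0.0, 0.54]
ft_force: [0.2, 0.6, -0.4]
opening: 0.005
```

```bash
python3 - <<'E'
from h import *
p=shot('top','t5.png');c=(589,112)
cv2.imwrite('pics/rect5.png',rect(p,c))
print(env.state()['eef_pos'],env.state()['t'])
E
```

```text
[684.36882142 178.28444246 172.91766468] 9.1833
```

View pics/rect5.png

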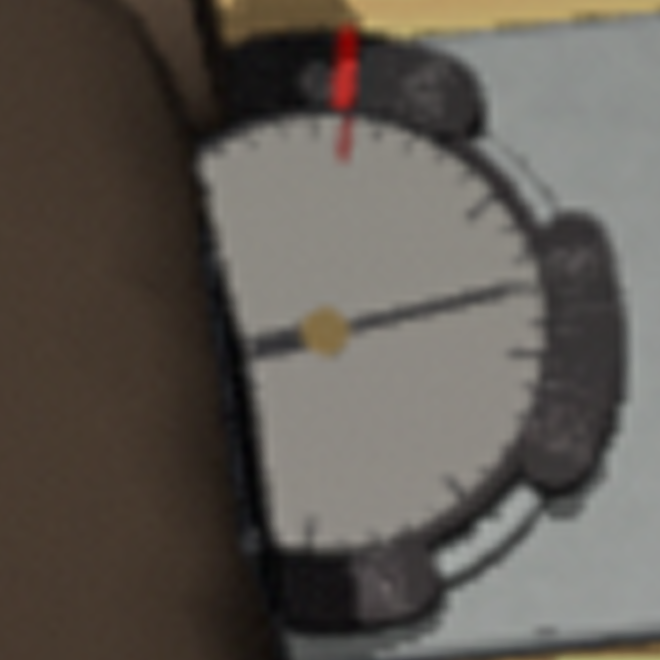

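drive_tool:
  increments:
    - [[-0.01,-0.31,0],[0,0,-1]]
    - [[-0.01,-0.31,0],[0,0,-1]]
    - [[-0.01,-0.31,0],[0,0,-1]]
    - [[-0.01,-0.31,0],[0,0,-1]]
    - [[-0.01,-0.31,0],[0,0,-1]]

```text
t: 9.6
eef_pos: [651.2, 212.5, 165.0]
tcp_rot: [3.141, -0.0, 0.943]
ft_force: [0.2, -0.9, 0.1]
opening: 0.005
```

drive_tool:
  increments:
    - [[-0.01,-0.31,0],[0,0,-1]]
    - [[-0.01,-0.31,0],[0,0,-1]]
    - [[-0.01,-0.31,0],[0,0,-1]]
    - [[-0.01,-0.31,0],[0,0,-1]]
    - [[-0.01,-0.31,0],[0,0,-1]]

```text
t: 10.02
eef_pos: [609.2, 232.1, 164.9]
tcp_rot: [3.141, -0.0, 1.343]
ft_force: [-0.3, 0.2, 0.3]
opening: 0.001
```

drive_tool:
  increments:
    - [[-0.01,-0.31,0],[0,0,-1]]
    - [[-0.01,-0.31,0],[0,0,-1]]
    - [[-0.01,-0.31,0],[0,0,-1]]
    - [[-0.01,-0.31,0],[0,0,-1]]
    - [[-0.01,-0.31,0],[0,0,-1]]

```text
t: 10.43
eef_pos: [563.0, 233.9, 164.9]
tcp_rot: [3.141, -0.0, 1.743]
ft_force: [0.0, -0.7, 0.0]
opening: 0.009
```

drive_tool:
  increments:
    - [[-0.01,-0.31,0],[0,0,-1]]
    - [[-0.01,-0.31,0],[0,0,-1]]
    - [[-0.01,-0.31,0],[0,0,-1]]
    - [[-0.01,-0.31,0],[0,0,-1]]
    - [[-0.01,-0.31,0],[0,0,-1]]

```text
t: 10.85
eef_pos: [519.7, 217.5, 165.0]
tcp_rot: [3.141, 0.0, 2.143]
ft_force: [-0.1, -0.4, 0.5]
opening: 0.005
```

drive_tool:
  increments:
    - [[-0.01,-0.31,0],[0,0,-1]]
    - [[0,0,0],[0,0,0]]
    - [[0,0,0],[0,0,0]]
    - [[0,0,0],[0,0,0]]

```text
t: 11.18
eef_pos: [513.2, 212.4, 164.9]
tcp_rot: [3.141, 0.0, 2.215]
ft_force: [-0.6, 0.0, -0.2]
opening: 0.005
```

drive_tool:
  increments:
    - [[-0.93,-0.09,0],[0,0,0]]
    - [[0,0,0.7],[0,0,0]]
    - [[0,0,0.7],[0,0,0]]
    - [[0,0,0],[0,0,0]]

```text
t: 11.52
eef_pos: [526.6, 187.7, 119.5]
tcp_rot: [-3.137, -0.002, 2.215]
ft_force: [-0.6, -0.2, 0.5]
opening: 0.004
```

```bash
python3 - <<'E'
from h import *
p=shot('wrist','w6.png')
im=np.asarray(p['pixels'])[200:400,170:470];cv2.imwrite('pics/wc6.png',np.clip(cv2.resize(im,None,fx=2.6,fy=2.6).astype(float)*2.5,0,255).astype('uint8'))
print(env.state()['eef_pos'],env.state()['t'])
E
```

```text
[527.06669475 188.06008116 121.21367137] 11.5667
```

View pics/wc6.png

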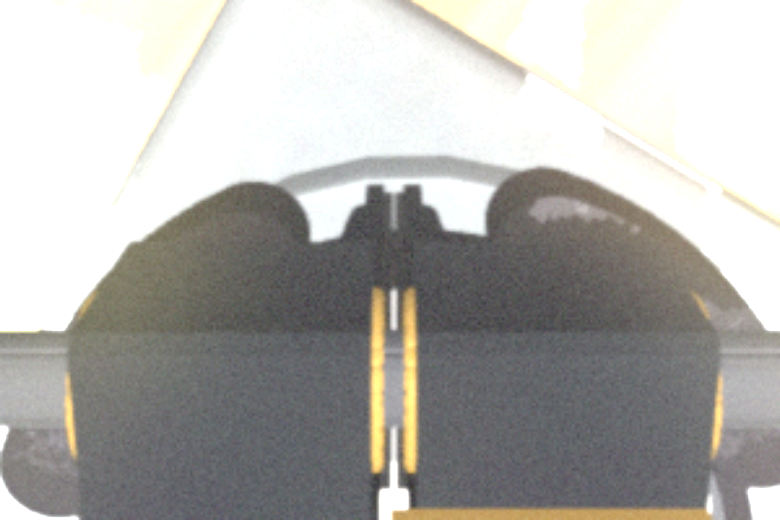

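The fingertip (crop column 396) is centred in the notch (310 to 487). I'll descend and push the second stroke.

drive_tool:
  increments:
    - [[0,0,0.5],[0,0,0]]
    - [[0,0,0.5],[0,0,0]]
    - [[0,0,0.5],[0,0,0]]
    - [[0,0,0.3],[0,0,0]]
    - [[0,0,0],[0,0,0]]

```text
t: 11.98
eef_pos: [527.3, 188.3, 67.9]
tcp_rot: [-3.14, -0.001, 2.217]
ft_force: [0.3, -0.5, -0.3]
opening: 0.002
```

drive_tool:
  increments:
    - [[0,0.1,0],[0,0,0.3]]
    - [[0,0.1,0],[0,0,0.4]]
    - [[0,0.1,0],[0,0,0.4]]
    - [[0,0.1,0],[0,0,0.4]]
    - [[0,0.1,0],[0,0,0.4]]

```text
t: 12.4
eef_pos: [540.5, 196.8, 69.9]
tcp_rot: [3.141, 0.0, 2.063]
ft_force: [-2.2, -1.8, 0.3]
opening: 0.004
```

drive_tool:
  increments:
    - [[-0.005,0.13,0],[0,0,0.5]]
    - [[-0.005,0.13,0],[0,0,0.5]]
    - [[-0.005,0.13,0],[0,0,0.5]]
    - [[-0.005,0.13,0],[0,0,0.5]]
    - [[-0.005,0.13,0],[0,0,0.5]]

```text
t: 12.82
eef_pos: [557.9, 204.1, 69.8]
tcp_rot: [-3.141, -0.0, 1.863]
ft_force: [-4.0, 0.8, 0.6]
opening: 0.002
```

drive_tool:
  increments:
    - [[-0.01,0.19,0],[0,0,0.75]]
    - [[-0.01,0.19,0],[0,0,0.75]]
    - [[-0.01,0.19,0],[0,0,0.75]]
    - [[-0.01,0.19,0],[0,0,0.75]]
    - [[-0.01,0.19,0],[0,0,0.75]]

```text
t: 13.23
eef_pos: [586.3, 207.8, 69.9]
tcp_rot: [-3.141, -0.001, 1.562]
ft_force: [-3.6, 3.1, 0.2]
opening: 0.006
```

drive_tool:
  increments:
    - [[0.005,0.19,0],[0,0,0.75]]
    - [[0.005,0.19,0],[0,0,0.75]]
    - [[0.005,0.19,0],[0,0,0.75]]
    - [[-0.005,0.19,0],[0,0,0.75]]
    - [[-0.005,0.19,0],[0,0,0.75]]

```text
t: 13.65
eef_pos: [614.6, 204.4, 70.0]
tcp_rot: [-3.141, -0.001, 1.262]
ft_force: [-2.9, 2.7, -0.4]
opening: 0.003
```

drive_tool:
  increments:
    - [[-0.005,0.19,0],[0,0,0.75]]
    - [[-0.005,0.19,0],[0,0,0.75]]
    - [[-0.005,0.19,0],[0,0,0.75]]
    - [[-0.005,0.19,0],[0,0,0.75]]
    - [[0,0,0],[0,0,0]]

```text
t: 14.07
eef_pos: [636.1, 194.6, 69.9]
tcp_rot: [3.141, -0.001, 1.022]
ft_force: [0.2, 0.8, 0.5]
opening: 0.005
```

```bash
python3 - <<'E'
from h import *
p=shot('top','t7.png');c=(589,112)
cv2.imwrite('pics/rect7.png',rect(p,c))
e=env.state()['eef_pos'];print(e,np.degrees(np.arctan2(e[1]-113.7,e[0]-588.7)),env.state()['t'])
E
```

```text
[635.78532893 194.50050311  69.72557717] 59.769122482545576 14.1167
```

View pics/rect7.png

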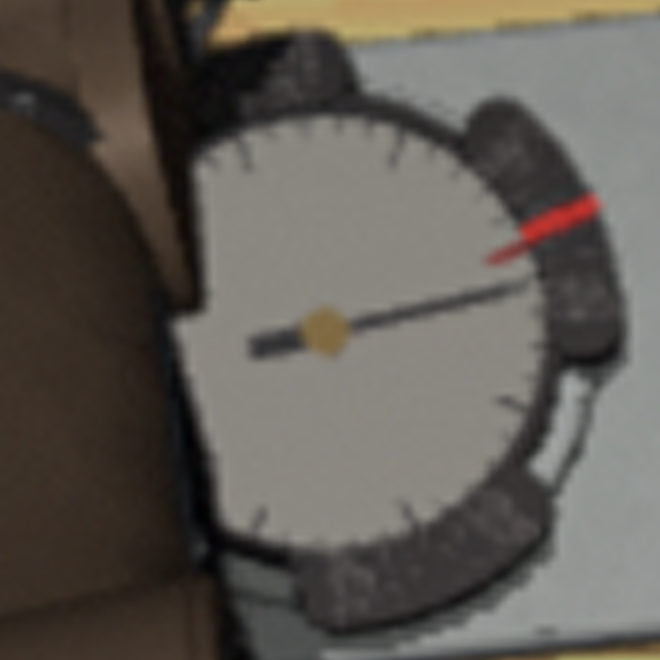

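drive_tool:
  increments:
    - [[-0.003,0.13,0],[0,0,0.5]]
    - [[-0.003,0.13,0],[0,0,0.5]]
    - [[-0.003,0.13,0],[0,0,0.5]]
    - [[-0.003,0.13,0],[0,0,0.5]]
    - [[0,0,0],[0,0,0]]

```text
t: 14.53
eef_pos: [648.2, 185.4, 69.4]
tcp_rot: [3.141, -0.001, 0.865]
ft_force: [-0.2, 1.4, 0.2]
opening: 0.005
```

```bash
cat > ang.py <<'E'
import sys
from h import *
from scipy.optimize import minimize_scalar
f=sys.argv[1]
p=shot('top','t%s.png'%f);c=(589,112)
im=rect(p,c);cv2.imwrite('pics/rect%s.png'%f,im)
hub=(325,332)
g=im.astype(float)
def prof(ch,r0,r1,lo,hi):
    a=np.radians(np.arange(lo,hi,.1));r=np.arange(r0,r1,.5)*3
    u=hub[0]-np.outer(np.sin(a),r);v=hub[1]-np.outer(np.cos(a),r)
    return np.degrees(a),cv2.remap(ch.astype(np.float32),u.astype(np.float32),v.astype(np.float32),cv2.INTER_LINEAR).mean(1)
gray=g.mean(2);rd=g[...,2]-g[...,1]
def peak(a,w):
    w=np.clip(w-np.median(w)-.4*(w.max()-np.median(w)),0,None);return (a*w).sum()/w.sum()
a,w=prof(255-gray,25,50,-95,-55);print('needle',peak(a,w))
a,w=prof(rd,58,68,-100,-50);print('zero card',peak(a,w))
a,w=prof(rd,78,98,-100,-50);print('zero bezel (parallax)',peak(a,w))
e=env.state()['eef_pos'];print(e,np.degrees(np.arctan2(e[1]-113.7,e[0]-588.7)),env.state()['t'])
E
python3 ang.py 8
```

```text
needle -77.03456410174965
zero card -74.8757537384322
zero bezel (parallax) -73.431162359206
[647.93173173 185.33381207  69.2989518 ] 50.41373155167643 14.5833
```

View pics/rect8.png

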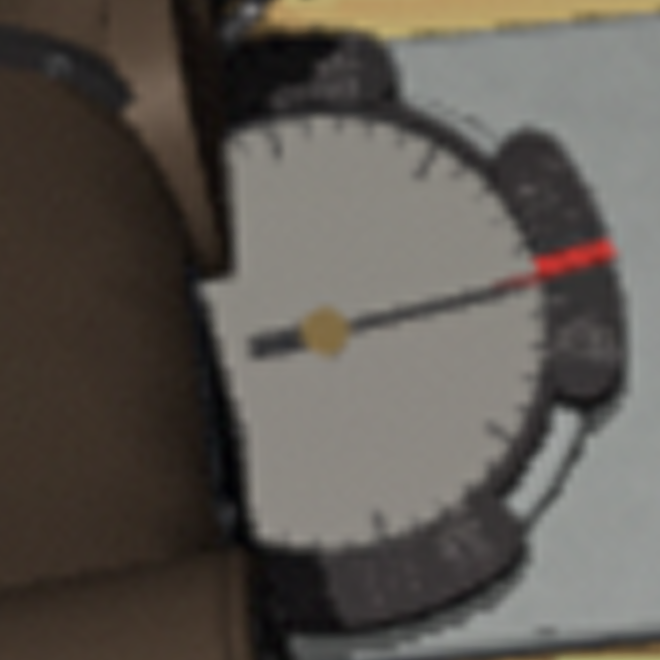

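drive_tool:
  increments:
    - [[0,0.05,0],[0,0,0.2]]
    - [[0,0.05,0],[0,0,0.2]]
    - [[0,0,0],[0,0,0]]
    - [[0,0,0],[0,0,0]]

```text
t: 14.92
eef_pos: [650.0, 183.2, 68.7]
tcp_rot: [3.142, -0.0, 0.833]
ft_force: [-1.7, 1.7, 2.3]
opening: 0.003
```

```bash
python3 ang.py 9
```

```text
needle -77.01343367602631
zero card -78.04350952209386
zero bezel (parallax) -75.14236497181625
[649.9772854  183.21209245  68.60230347] 48.60272144758139 14.9667
```

View pics/rect9.png

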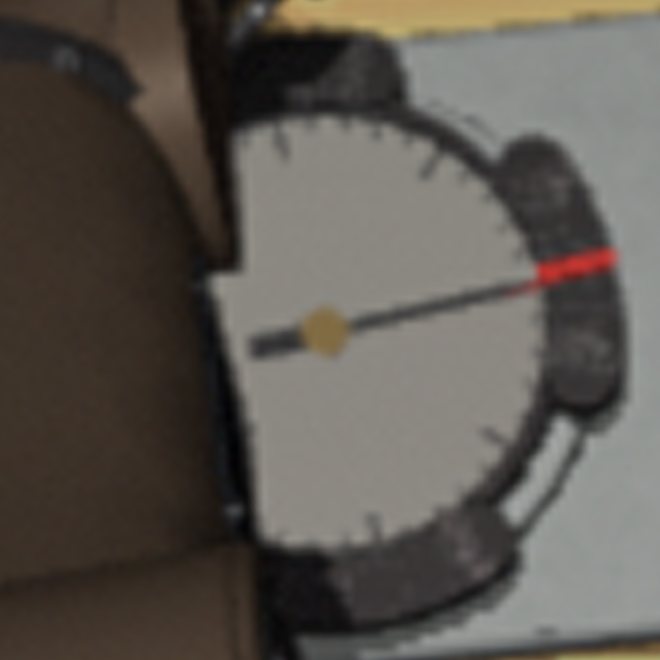

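The red card mark now emerges from under the needle's tip, both at about (525,287). I'll back off, lift clear and check without occlusion.

drive_tool:
  increments:
    - [[0,-0.12,0],[0,0,0]]
    - [[0,-0.12,0],[0,0,0]]
    - [[0.3,0,0],[0,0,0]]
    - [[0.5,0,-0.3],[0,0,0]]
    - [[0,0,-1],[0,0,0]]

```text
t: 15.38
eef_pos: [660.5, 207.0, 103.9]
tcp_rot: [-3.138, 0.005, 0.834]
ft_force: [-1.0, 0.9, -0.2]
opening: -0.002
```

drive_tool:
  increments:
    - [[0,0,-1],[0,0,0]]
    - [[0,0,-1],[0,0,0]]
    - [[0,0,-1],[0,0,0]]
    - [[0,0,-1],[0,0,0]]
    - [[0,-0.5,-1],[0,0,0]]

```text
t: 15.8
eef_pos: [651.0, 215.0, 258.8]
tcp_rot: [3.141, -0.0, 0.831]
ft_force: [0.6, 0.3, 0.1]
opening: 0.004
```

drive_tool:
  increments:
    - [[0,-1,0],[0,0,0]]
    - [[0,-1,0],[0,0,0]]
    - [[0,-1,0],[0,0,0]]
    - [[0,-1,0],[0,0,0]]
    - [[0,-1,0],[0,0,0]]

```text
t: 16.22
eef_pos: [537.9, 317.9, 257.7]
tcp_rot: [3.141, -0.0, 0.833]
ft_force: [0.4, -0.1, 0.1]
opening: 0.005
```

drive_tool:
  increments:
    - [[0,-1,0],[0,0,0]]
    - [[0,-1,0],[0,0,0]]
    - [[0,-1,0],[0,0,0]]
    - [[0,-0.6,0],[0,0,0]]
    - [[0,0,0],[0,0,0]]

```text
t: 16.63
eef_pos: [456.7, 391.9, 257.9]
tcp_rot: [-3.141, -0.0, 0.836]
ft_force: [-0.3, -0.0, -0.2]
opening: 0.004
```

```bash
python3 ang.py 10; python3 - <<'E'
from h import *
for n in ('top','side'):
    p=shot(n,n+'10.png')
    for t in ('dial_centre','zero_mark','needle_tip','tray','knife','spray_blue'):
        r=env.tip_of(t,p)
        print(n,t,[(np.round(q['point'],1).tolist(),round(q['score'],2)) for q in r[:2]])
E
```

```text
needle -77.02145531685953
zero card -78.0436555620066
zero bezel (parallax) -75.13746938249987
[458.02292745 390.83244028 257.81053542] 115.24542130313289 16.6833
top dial_centre [([585.7, 112.5, 84.5], 0.84), ([589.1, 112.5, 65.7], 0.52)]
top zero_mark [([604.3, 50.1, 84.8], 0.87)]
top needle_tip []
top tray [([604.9, -127.2, 56.1], 0.6), ([668.2, 64.3, 86.1], 0.18)]
top knife [([554.4, 294.1, -0.6], 0.89)]
top spray_blue [([669.0, 340.7, -6.4], 0.88)]
side dial_centre [([591.9, 114.6, 82.8], 0.59)]
side zero_mark [([607.8, 50.0, 87.3], 0.82)]
side needle_tip []
side tray [([605.6, -125.2, 57.2], 0.7)]
side knife [([551.6, 295.4, -0.9], 0.7)]
side spray_blue [([671.3, 340.9, 2.5], 0.84)]
```

View pics/rect10.png

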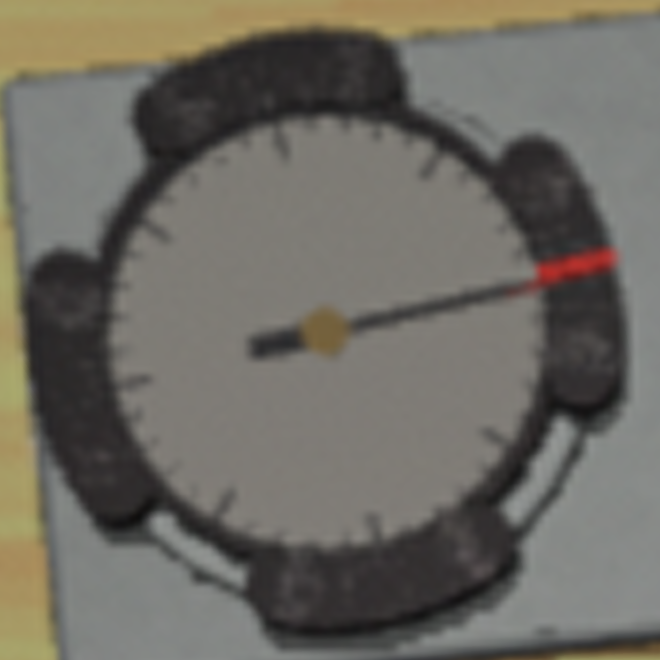

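View pics/top10.png

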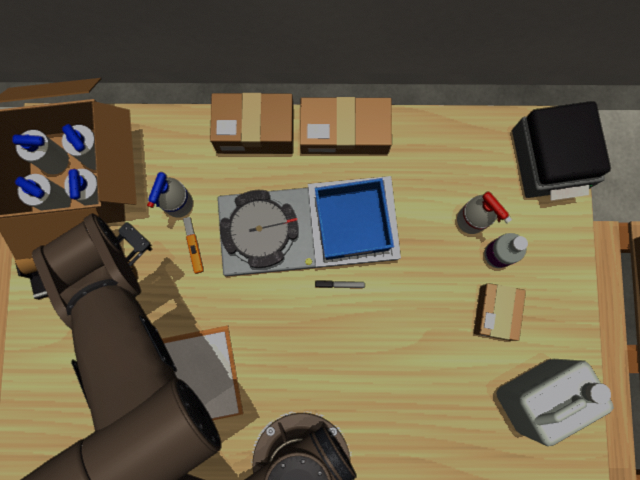

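```bash
python3 - <<'E'
from h import *
p=env.read_camera('top');im=np.asarray(p['pixels'])
# polar unwrap registration of the card's ticks: initial t2 vs now
def pol(f):
    r=rect(dict(p,pixels=cv2.imread(f)),(589,112)).astype(np.float32)
    return cv2.warpPolar(r,(240,3600),(326,331.5),240,cv2.WARP_POLAR_LINEAR)[:,182:208].mean((1,2))
a=pol('pics/t2.png');b=pol('pics/t10.png')
def hp(x): return x-cv2.GaussianBlur(np.r_[x,x,x][:,None],(0,0),60)[3600:7200,0]
a,b=hp(a),hp(b)
sh=np.arange(1550,1800);cc=[np.dot(np.roll(a,s),b) for s in sh]
o=np.argsort(cc)[::-1][:3];print('cw turn deg',sh[o]/10,np.array(cc)[o])
def q(f,k):
    r=rect(dict(p,pixels=cv2.imread(f)),(589,112),s=3)
    cv2.imwrite(k,cv2.resize(r[220:340,460:640],None,fx=4,fy=4,interpolation=cv2.INTER_CUBIC))
q('pics/t10.png','pics/z11.png')
E
```

```text
cw turn deg [167.2 167.3 167.1] [80870.8   80772.484 80757.16 ]
```

View pics/z11.png

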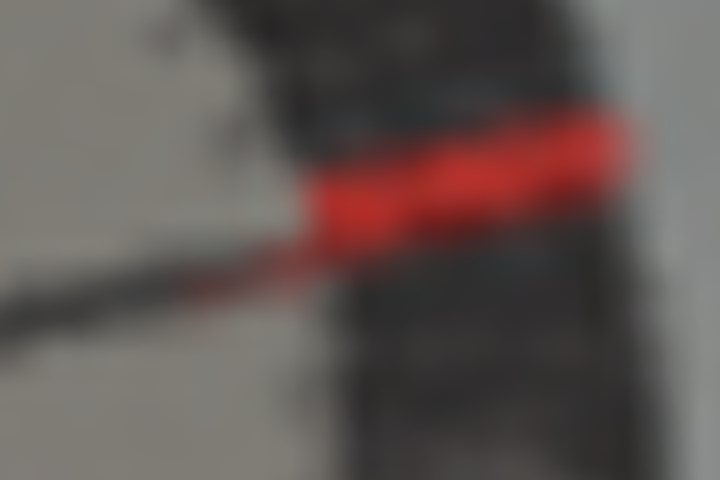

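```bash
python3 - <<'E'
from h import *
s=env.state();print(s['t'],np.abs(s['qvel']).max(),s['ft_force'])
print(env.job_done())
E
```

```text
17.4333 0.00226088309573062 [-0.21045367  0.00985209  0.24834284]
the job is handed in; nothing more can be done
None
```

I turned the bezel about 167° clockwise, in two strokes with the shut fingertip in its notches. The zero mark now lines up with the needle to within about 1°, against about 3° allowed. I handed the job in at 17.4 s with the hand well clear; the interface gives no verdict.

- **Alignment:** In the final, unobstructed top view the red card mark comes out from under the needle's tip. The needle points to -77.0°.
    - The visible red sliver of the card mark reads -78.0°, partly hidden by the needle.
    - The ticks on opposite sides of the card put the zero at about -76.1°.
    - Matching the tick pattern before and after gives a turn of 167.2°, against the 167.8° I had worked out beforehand.
- **What disagreed:** The networks did not find the needle tip in the final pictures. Their zero mark came out about 2° off my measurement, which is within their stated error of about 4 mm.
- **Forces and surroundings:** The force readings at the end of each move stayed around 5 N or less. The tray, knife and blue spray bottle were re-measured within a few mm of their starting positions. The other objects I only compared by eye in the top view.

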